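# Third hand at the sprung-pad jig

### The arm

A 6-joint arm with a two-finger parallel gripper is mounted at the origin on a cart in front of the work surface, level with it; the furniture and walls round the work are solid. World frame = base frame: x ahead of the robot, y to its left, z up, the work surface at z = 0. Lengths are in m, angles in degrees, forces in N, time in s.
With the tool pointing down it reaches from about 0.4 to 0.825 m from the base axis. Payload 7 kg.
Tool frame: the origin (TCP) lies between the finger pads; the fingertips stand 25 mm ahead of it and the grasp point (between the pads) lies 6 mm ahead of it; z points along the fingers, y is the line along which they close (so a half turn about z gives the same grasp; the last joint's range is limited). The gripper opens to 88 mm and grips with 3 to 60 N. Pads are 19 mm wide; open, the fingers measure 130 mm over their backs; the gripper's body (78 mm by 193 mm) begins 47 mm behind the grasp point.
Start: joints at [89.502, 20.546, 0.682, 0, -70.136, -16.507], TCP at [0.197, 0.645, 0.252] pointing down, gripper open.
Joint ranges: [-176.03, 176.03], [-82.01, 121.73], [-58.28, 71.71], [-173.87, 95.51], [-174.79, -0.11], [-173.66, 173.66]. Speed limits (degrees/s): [136.94, 136.94, 172.46, 180, 180, 180].

### API

Orientations are given as [roll, pitch, yaw] about the fixed x, y, z axes, in that order (R = Rz(yaw) Ry(pitch) Rx(roll)).
In Python, from plant import r gives the robot as it stands.
- The arm moves only by the shell command python3 -m crank 'ROWS' [FORCE]. ROWS is JSON, a list of rows, each a list of 3 entries, a list of its own where there are three numbers: the turn, a rotation vector about the tool's x, y, z in degrees, then the shift along the tool's x, y, z in cm, then the closure, from -1 (fully open) to 1 (shut). In form: [[[wx, wy, wz], [dx, dy, dz], fingers], ...]. A call has 1 to 8 rows; each row shifts and turns the commanded pose from where the row before left it, along the tool's axes as they then stand; what a row does not reach is not made up. A row lasts 1/10 s, in which the tool goes at most 50 mm and 8.59 degrees, less where a joint would pass 70% of its speed; a pose out of reach is approached as far as the arm can. A call with a gripper value outside its range is refused whole. The fingers move at their own pace and stop on an object; FORCE is the grip in N (left out, the last holds). Time passes only in rows, so rows that do not move let the fingers close. It gives the time, the measured TCP pose, the force, the opening and the grip force at its end, in the units of the state.
- r.get_state(): the state, without advancing time (a new reading comes with each control period).
- r.capture(name): name is "scene" or "top" or "wrist"; returns a dict with "color" (400x640x3 uint8, red, green, blue), "range_z" (400x640 float32, m along the optical axis (not along the pixel's ray), 0 where there is no reading), "intrinsics" (3x3 intrinsics, pixels), "world_from_camera" (4x4, takes a point from camera to world coordinates); the wrist camera has in their place "hand_eye" (4x4, takes a point from camera to tool coordinates, whose origin is the TCP and whose axes are the flange's). Camera axes: x right, y down, z forward; pixel columns grow to the right and rows downward; lengths in m; the calibration is good to about 2 mm. A picture is of the moment at which its call begins: read the wrist's pose just before it.
- r.close_job(): hands the job in; it is judged then, once.
The state is a dict: "time_s": time; "joints": joint angles; "qd": joint speeds; "joint_torque": joint torques, N m; "tcp_pos": TCP position; "eef_rot": TCP orientation; "contact_force": force on the tool from outside, world axes, zero at the start; "moment": the same for the moment, N m; "gripper_width": finger opening in m; "gripper_force": force on a finger pad.
Only numpy, scipy, OpenCV 4.12 (cv2) and the standard library are available. Lean on these libraries where they do the work, as an engineer would, in place of code of your own. Each camera call takes 0.05 s, during which the arm holds its last target. There are 200 camera calls.

### The job

Take the longer of the two slotted plywood plates up and off its hook (leave the shorter one hanging), stand it upright on the base of the fixing jig in front of the black sprung pad, centred on it, and push it squarely against the pad until the pad has gone in about half of its travel (a push of about 10 N); never drive the pad to its back stop. Keep it gripped and keep up that steady push for about three seconds so that I can start the screws, and do not let go: you finish while still holding and pressing it.

Things in the scene. Friction and masses are not known exactly. Their poses are not given: they have to be found in the camera images.
- long_plate_centre (a point): centre of the longer plate (the one to use): plywood, 110 mm tall (z), 56 wide (y), 22 thick (x), 0.1 to 0.17 kg. A slot 20 mm wide, 40 tall goes through the thickness, its upper end 40 mm above this centre; two screw holes below it. It hangs by the slot on one of the two hooks (which one changes). Grip it from above across the 56 mm width, about 25 mm below its top edge
- short_plate_centre (a point): centre of the shorter hanging plate, to be left on its hook: same make, 80 mm tall, 56 mm wide, 22 mm thick, same slot, one screw hole
- long_plate: the longer plate itself; origin at the middle of the upper end of its slot, mid-thickness, 95 mm above its bottom edge; same axes as long_plate_centre
- rack: fixed wooden rack, origin on the bench; board 240 mm wide (y), 140 high, front face at x = 0; hooks stick out to -x at y = +70 and -70 mm: 8 mm steel, top at 125 mm, bent up to a tip 59 mm from the board, 138 high. A plate hangs 25 mm from the board: raise it about 22 mm (14 to 30; beyond, the slot's lower end meets the hook), then draw it 55 mm or more to -x
- jig: fixed jig, origin on the bench below the middle of the pad's rest face; x points into the pad (way of the push), y across, z up. Base board 15 mm thick, 110 wide, reaching 75 mm in front (-x) of the pad's face and 100 behind; aluminium post 40 mm wide, 110 high behind the pad
- pad (a joint): how far the pad is pushed in, m: 0 at rest, 0.025 at the back stop; spring 800 N per m without preload, so 0.0125 (half-way) is 10 N
- pad_face (a point): black rubber sprung pad, this point is the middle of its front face, x into the pad: 36 mm wide (y), 60 tall, from 45 to 105 mm above the top of the jig's base. Narrower than the plate, so that fingers pass beside it. It slides straight back along x
Not all that is in view belongs to the job. What is shaped like the long_plate but turquoise is not meant.

How it is judged:
By the outcome, as a careful person would: the job done as asked, in the order asked, and still so for the second after the job is handed in, while the arm keeps its last pose, push and grip.
It also fails if it takes over 48 s, if anything falls off the work surface, if the arm or the gripper's body presses on something with over 40 N, if the wrist force passes 120 N, or if a joint passes its speed limit or range.

## Working session

There is one attempt and no reset: what is moved stays moved. The work goes in short steps, Python scripts to look and compute and a shell command to move; the robot and the scene stay as the last step left them, time stands still between calls to the robot, and variables do not carry over. Pictures are saved under pics/ and viewed, at most 10 in all, crops included, and the job is handed in when it is done.

```bash
ls; mkdir -p pics; python3 - <<'E'
from plant import r
import cv2,numpy as np,pickle
s=r.get_state();print(s)
for n in ("scene","top"):
    c=r.capture(n);pickle.dump(c,open(f"{n}.pkl","wb"));cv2.imwrite(f"pics/{n}0.png",c["color"][:,:,::-1]);print(c["intrinsics"],c["world_from_camera"])
E
```

```text
pics
{'time_s': 0.0, 'joints': array([ 8.95009794e+01,  2.05922222e+01,  6.35087320e-01, -1.81802642e-02,
       -7.01355921e+01, -1.65075800e+01]), 'qd': array([-0.03224345,  0.03817577, -0.08086081, -0.03443303, -0.11133308,
       -0.01459029]), 'joint_torque': array([-1.34668764e-03, -5.82711196e+01,  2.93064219e+01,  6.99761957e+00,
        7.26358965e-03, -1.56433121e-04]), 'tcp_pos': array([0.19732028, 0.64506528, 0.25062984]), 'eef_rot': array([ 1.79906239e+02, -9.96372576e-03, -1.70127839e+01]), 'contact_force': array([-0.51910221, -0.11850469,  0.02497307]), 'moment': array([ 0.01422148, -0.02431285, -0.02514815]), 'gripper_force': 0.0, 'gripper_width': 0.08791666185871473}
[[462.72610271   0.         316.44394622]
 [  0.         462.72610271 200.22277751]
 [  0.           0.           1.        ]] [[ 7.11598283e-01 -5.16826209e-01  4.75939652e-01  9.89975512e-02]
 [-7.02586557e-01 -5.23348530e-01  4.82160187e-01 -4.42079578e-01]
 [-1.10704015e-04 -6.77493163e-01 -7.35529062e-01  8.10051993e-01]
 [ 0.00000000e+00  0.00000000e+00  0.00000000e+00  1.00000000e+00]]
[[490.28250924   0.         317.98307471]
 [  0.         490.28250924 197.11424018]
 [  0.           0.           1.        ]] [[-0.16863104 -0.9224569   0.34732814  0.10006552]
 [-0.98565084  0.15513545 -0.06652372  0.09557979]
 [ 0.00748236 -0.35356224 -0.93538108  1.23160172]
 [ 0.          0.          0.          1.        ]]
```

View pics/scene0.png

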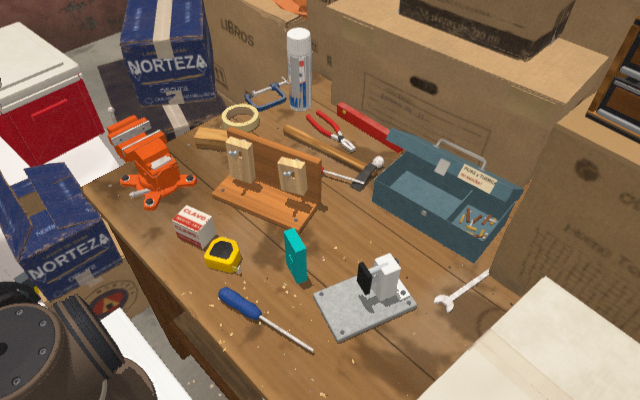

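View pics/top0.png

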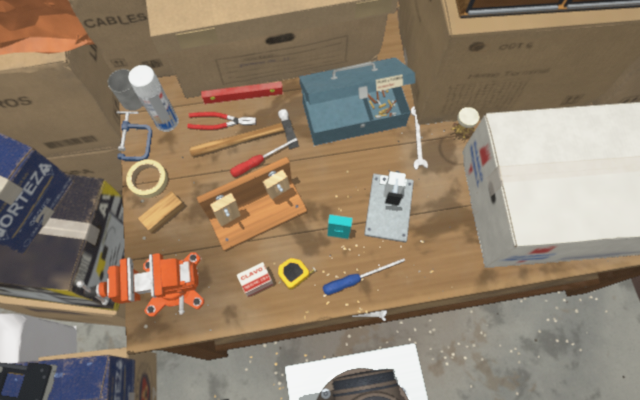

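The scene view shows the rack with two plates, at (239,160) left and (292,175) right. The jig is at (365,295) with its black pad at (364,277). The top view shows the plates at (227,207) and (277,183), and the jig at (392,200).
Things that could be mistaken for the long plate:
- Left plate, scene (239,160)
- Right plate, scene (292,175)
- Turquoise plate, scene (295,255), excluded by the task
- Loose wood block, top (160,212)

The left plate looks longer, so I'll check it in a crop and measure with depth.

```bash
cat > h.py <<'E'
import numpy as np,cv2,pickle
def pts(c,T=None):
    K=c["intrinsics"];z=c["range_z"];v,u=np.indices(z.shape)
    P=np.stack([(u-K[0,2])/K[0,0]*z,(v-K[1,2])/K[1,1]*z,z],-1)
    T=c["world_from_camera"] if T is None else T
    return P@T[:3,:3].T+T[:3,3]
E
python3 - <<'E'
from h import *
s=pickle.load(open("scene.pkl","rb"));t=pickle.load(open("top.pkl","rb"))
a=s["color"][115:235,195:335];b=s["color"][240:345,305:425];d=t["color"][155:250,190:310]
rs=lambda x:cv2.resize(x,(390,290),interpolation=cv2.INTER_CUBIC)
im=np.vstack([np.hstack([rs(a),rs(b)]),np.hstack([rs(d),rs(t["color"][160:245,350:425])])])
cv2.imwrite("pics/crop1.png",im[:,:,::-1])
P=pts(s);Q=pts(t)
for (u,v) in [(239,160),(233,150),(245,175),(292,175),(292,190),(364,277),(330,310),(383,300),(260,195),(295,255)]:print("s",u,v,P[v,u].round(4))
for (u,v) in [(222,208),(277,183),(395,199),(380,225),(250,230),(340,220)]:print("t",u,v,Q[v,u].round(4))
E
```

```text
s 239 160 [0.5316 0.2526 0.0816]
s 233 150 [0.5186 0.2498 0.122 ]
s 245 175 [0.5254 0.2275 0.0545]
s 292 175 [0.5899 0.1344 0.0749]
s 292 190 [0.5618 0.1042 0.0686]
s 364 277 [ 0.4843 -0.1734  0.105 ]
s 330 310 [ 0.4318 -0.142   0.0129]
s 383 300 [ 0.5198 -0.2003  0.0154]
s 260 195 [0.5309 0.1854 0.0141]
s 295 255 [ 0.4318 -0.0474  0.0989]
t 222 208 [0.5193 0.2469 0.1311]
t 277 183 [0.5607 0.1091 0.1323]
t 395 199 [ 0.4839 -0.1715  0.0999]
t 380 225 [ 0.4492 -0.1372  0.0131]
t 250 230 [0.4924 0.1979 0.0118]
t 340 220 [ 0.4519 -0.0272  0.1033]
```

View pics/crop1.png

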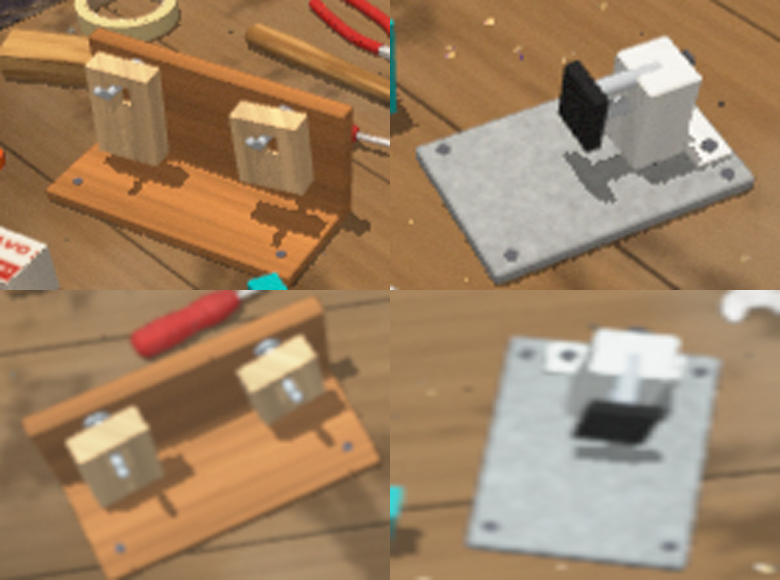

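The crop confirms that the left plate is longer: its bottom edge hangs lower than the right one's. I'll measure the poses now.

```bash
cat > m.py <<'E'
from h import *
s=pickle.load(open("scene.pkl","rb"));t=pickle.load(open("top.pkl","rb"))
def rect(A):
    (c,wh,a)=cv2.minAreaRect((A[:,:2]*1000).astype(np.float32));return np.round(c,1),np.round(wh,1),round(a,1)
def plane(p):
    for _ in range(4):
        c=p.mean(0);n=np.linalg.svd(p-c,full_matrices=False)[2][2];d=(p-c)@n;k=abs(d)<2*d.std()+1e-4;p=p[k]
    return c.round(4),n.round(3),round(float(np.degrees(np.arctan2(n[1],n[0]))),2),len(p),round(float(d.std()*1000),2)
for nm,c in(("scene",s),("top",t)):
    P=pts(c);hsv=cv2.cvtColor(c["color"],cv2.COLOR_RGB2HSV);H,S,V=[hsv[...,i].astype(int) for i in range(3)]
    X,Y,Z=P[...,0],P[...,1],P[...,2]
    rk=(abs(X-.55)<.12)&(abs(Y-.18)<.17)
    print(nm,"plate hsv",hsv[165,237] if nm=="scene" else hsv[208,216])
    light=rk&(S<140)&(V>120)&(Z>.02)&(Z<.16)
    n,lab,st,ce=cv2.connectedComponentsWithStats(light.astype(np.uint8))
    for i in range(1,n):
        if st[i,4]<80:continue
        p=P[lab==i];top=p[p[:,2]>np.percentile(p[:,2],97)-.006]
        fr=p[(p[:,2]<top[:,2].mean()-.012)]
        print(" comp",st[i],ce[i].round(),"z",np.percentile(p[:,2],[1,99]).round(3),"top",rect(top),top.mean(0).round(4))
        if len(fr)>30:print("   front",plane(fr))
    jg=(abs(X-.5)<.14)&(abs(Y+.17)<.12)
    base=jg&(S<60)&(V>90)&(Z>.006)&(Z<.022)
    base=cv2.morphologyEx(base.astype(np.uint8),cv2.MORPH_OPEN,np.ones((3,3)))>0
    print(" base",rect(P[base]),P[base].mean(0).round(4))
    bl=jg&(V<60)&(Z>.05)&(Z<.14);p=P[bl];print(" pad",len(p),rect(p),"z",np.percentile(p[:,2],[2,98]).round(3),plane(p))
    v,u=np.nonzero(bl);print("   px",u.min(),u.max(),v.min(),v.max())
    org=rk&(S>=140)&(Z>.13)&(Z<.148);print(" boardtop",rect(P[org]) if org.sum()>5 else None)
    tq=(H>80)&(H<95)&(S>150)&(abs(X-.45)<.1)&(abs(Y)<.12)&(Z>.09);print(" turq",rect(P[tq]))
E
python3 m.py
```

```text
scene plate hsv [ 17 107 150]
 comp [ 225  136   31   48 1062] [241. 159.] z [0.03  0.141] top (array([520.1, 238.6]), array([49. , 57.7]), 23.5) [0.5294 0.2422 0.1385]
   front (array([0.5237, 0.2389, 0.0756]), array([ 0.906,  0.424, -0.001]), 25.1, 574, 2.59)
 comp [277 156  31  40 922] [292. 175.] z [0.06  0.141] top (array([561.1, 109.8]), array([45.4, 57.1]), 20.3) [0.5693 0.1114 0.1386]
   front (array([0.5636, 0.1049, 0.0908]), array([0.906, 0.424, 0.002]), 25.1, 442, 2.61)
 base (array([ 496.5, -172.3]), array([111.5, 175. ]), 70.7) [ 0.472  -0.1754  0.014 ]
 pad 313 (array([ 488.8, -169.9]), array([35.9,  9.9]), 70.7) z [0.067 0.121] (array([ 0.4851, -0.1715,  0.0976]), array([-0.955,  0.296,  0.037]), 162.78, 248, 1.26)
   px 357 371 262 293
 boardtop (array([582.2, 187. ]), array([ 21.1, 238.4]), 17.4)
 turq (array([449.8, -26.6]), array([58.2, 22.2]), 71.6)
top plate hsv [ 22  72 241]
 comp [261 167  29  33 569] [276. 183.] z [0.055 0.142] top (array([566.2, 113.4]), array([58.6, 55.8]), 20.2) [0.5704 0.1136 0.1381]
   front (array([0.5674, 0.1082, 0.0932]), array([-0.706, -0.702,  0.093]), -135.17, 260, 10.23)
 comp [210 192  30  35 672] [225. 208.] z [0.03  0.142] top (array([530.8, 244.7]), array([47.8, 57.7]), 59.8) [0.5304 0.2459 0.1379]
   front (array([0.5209, 0.2434, 0.0768]), array([-0.926, -0.376, -0.007]), -157.89, 294, 3.37)
 base (array([ 495.6, -171.2]), array([110.2, 177. ]), 70.6) [ 0.4802 -0.1643  0.0128]
 pad 122 (array([ 486.5, -167.9]), array([31.5,  8.4]), 73.4) z [0.071 0.119] (array([ 0.4849, -0.1674,  0.0967]), array([-0.939,  0.343,  0.018]), 159.96, 100, 1.01)
   px 386 401 194 204
 boardtop (array([581.9, 187.3]), array([ 18.2, 235. ]), 16.9)
 turq (array([448.4, -25.7]), array([52.5, 23.5]), 69.5)
```

```bash
cat > go.py <<'E'
# python3 go.py x y z yaw : shift (cm) in current tool axes, turn (deg) and shift after the turn
import sys,numpy as np
from scipy.spatial.transform import Rotation as R
from plant import r
s=r.get_state();x,y,z,yaw=map(float,sys.argv[1:5])
A=R.from_euler("xyz",s["eef_rot"],degrees=True);B=R.from_euler("xyz",[180,0,yaw],degrees=True)
d=(np.array([x,y,z])-s["tcp_pos"])*100
print("t",round(s["time_s"],2),"tcp",s["tcp_pos"].round(4),s["eef_rot"].round(2),"F",s["contact_force"].round(1))
print("turn",(A.inv()*B).as_rotvec(degrees=True).round(2),"shift now",A.inv().apply(d).round(2),"shift after turn",B.inv().apply(d).round(2))
E
python3 go.py 0.50 0.235 0.30 17.2
```

```text
t 0.1 tcp [0.1973 0.6451 0.2507] [ 1.7991e+02 -1.0000e-02 -1.7010e+01] F [ 0.7  0.3 -0.7]
turn [ 9.000e-02  2.000e-02 -3.421e+01] shift now [40.94 30.36 -4.88] shift after turn [16.79 48.13 -4.93]
```

```bash
python3 -m crank '[[[0,0,-8.55],[0,0,-1.2],-1],[[0,0,-8.55],[0,0,-1.2],-1],[[0,0,-8.55],[0,0,-1.2],-1],[[0,0,-8.55],[0,0,-1.3],-1],[[0,0,0],[1.5,4.4,0],-1],[[0,0,0],[1.5,4.4,0],-1],[[0,0,0],[1.5,4.4,0],-1],[[0,0,0],[1.5,4.4,0],-1]]' && python3 -m crank '[[[0,0,0],[1.5,4.4,0],-1],[[0,0,0],[1.5,4.4,0],-1],[[0,0,0],[1.5,4.4,0],-1],[[0,0,0],[1.5,4.4,0],-1],[[0,0,0],[1.5,4.3,0],-1],[[0,0,0],[1.5,4.3,0],-1],[[0,0,0],[1.5,4.3,0],-1],[[0,0,0],[0,0,0],-1]]'; python3 go.py 0.50 0.235 0.30 17.2
```

```text
time_s: 0.9
tcp_pos: [0.3073, 0.4934, 0.3002]
eef_rot: [180.0, 0.0, 17.2]
contact_force: [0.2, 0.0, 0.3]
gripper_width: 0.0876
gripper_force: 0.0
time_s: 1.7
tcp_pos: [0.4991, 0.2308, 0.3001]
eef_rot: [179.9, 0.1, 16.9]
contact_force: [-0.8, -0.5, 0.4]
gripper_width: 0.0878
gripper_force: 0.0
t 1.7 tcp [0.4991 0.2308 0.3001] [1.7994e+02 5.0000e-02 1.6930e+01] F [-0.8 -0.5  0.4]
turn [ 0.06  0.06 -0.27] shift now [ 0.21 -0.38  0.01] shift after turn [ 0.21 -0.38  0.01]
```

```bash
cat > w.py <<'E'
import sys
from h import *
from plant import r
from scipy.spatial.transform import Rotation as R
s=r.get_state();c=r.capture("wrist")
T=np.eye(4);T[:3,:3]=R.from_euler("xyz",s["eef_rot"],degrees=True).as_matrix();T[:3,3]=s["tcp_pos"]
c["world_from_camera"]=T@c["hand_eye"];pickle.dump(c,open(sys.argv[1]+".pkl","wb"))
cv2.imwrite("pics/"+sys.argv[1]+".png",c["color"][:,:,::-1])
E
python3 w.py w1; python3 - <<'E'
from m import *
c=pickle.load(open("w1.pkl","rb"));P=pts(c);print(c["hand_eye"].round(3))
hsv=cv2.cvtColor(c["color"],cv2.COLOR_RGB2HSV);S,V=hsv[...,1].astype(int),hsv[...,2].astype(int)
m=(abs(P[...,2]-.139)<.006)&(abs(P[...,0]-.54)<.1)
for nm,k in(("light",m&(S<120)),("orange",m&(S>=140))):
    n,lab,st,ce=cv2.connectedComponentsWithStats(k.astype(np.uint8))
    for i in range(1,n):
        if st[i,4]>100:print(nm,st[i],rect(P[lab==i]),P[lab==i].mean(0).round(4))
E
```

```text
scene plate hsv [ 17 107 150]
 comp [ 225  136   31   48 1062] [241. 159.] z [0.03  0.141] top (array([520.1, 238.6]), array([49. , 57.7]), 23.5) [0.5294 0.2422 0.1385]
   front (array([0.5237, 0.2389, 0.0756]), array([ 0.906,  0.424, -0.001]), 25.1, 574, 2.59)
 comp [277 156  31  40 922] [292. 175.] z [0.06  0.141] top (array([561.1, 109.8]), array([45.4, 57.1]), 20.3) [0.5693 0.1114 0.1386]
   front (array([0.5636, 0.1049, 0.0908]), array([0.906, 0.424, 0.002]), 25.1, 442, 2.61)
 base (array([ 496.5, -172.3]), array([111.5, 175. ]), 70.7) [ 0.472  -0.1754  0.014 ]
 pad 313 (array([ 488.8, -169.9]), array([35.9,  9.9]), 70.7) z [0.067 0.121] (array([ 0.4851, -0.1715,  0.0976]), array([-0.955,  0.296,  0.037]), 162.78, 248, 1.26)
   px 357 371 262 293
 boardtop (array([582.2, 187. ]), array([ 21.1, 238.4]), 17.4)
 turq (array([449.8, -26.6]), array([58.2, 22.2]), 71.6)
top plate hsv [ 22  72 241]
 comp [261 167  29  33 569] [276. 183.] z [0.055 0.142] top (array([566.2, 113.4]), array([58.6, 55.8]), 20.2) [0.5704 0.1136 0.1381]
   front (array([0.5674, 0.1082, 0.0932]), array([-0.706
[... 511 characters left out ...]
6, 100, 1.01)
   px 386 401 194 204
 boardtop (array([581.9, 187.3]), array([ 18.2, 235. ]), 16.9)
 turq (array([448.4, -25.7]), array([52.5, 23.5]), 69.5)
[[-0.001 -0.968 -0.25   0.067]
 [ 1.    -0.001 -0.    -0.   ]
 [-0.    -0.25   0.968 -0.134]
 [ 0.     0.     0.     1.   ]]
light [ 285  132   63   31 1493] (array([533.4, 243.9]), array([22.2, 56.1]), 22.9) [0.5337 0.2441 0.1407]
light [ 431  132   65   31 1587] (array([572., 114.]), array([22.3, 56.6]), 22.9) [0.5724 0.1143 0.1405]
orange [262 119  44   3 110] (array([547.9, 279.3]), array([ 1.9, 38.9]), 16.9) [0.5483 0.2783 0.1397]
orange [323 118 127   3 253] (array([575.5, 191. ]), array([  1.9, 113.8]), 16.9) [0.5753 0.1905 0.1397]
```

View pics/w1.png

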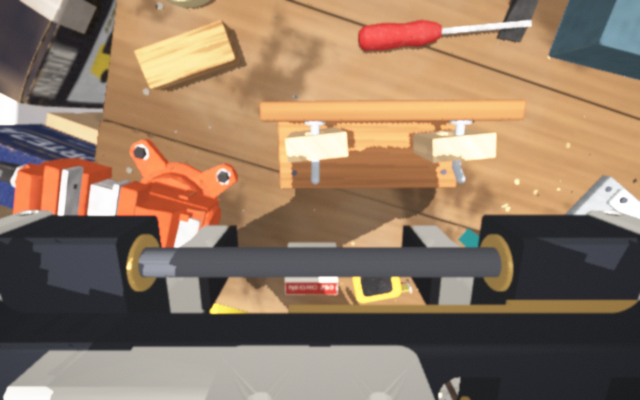

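The wrist view shows the long plate's top at (316,146), turned about 6° from the rack (yaw about 22.9°). Its top is at z ≈ 0.14, with the hooks at (316,170) and (460,172). Next I go above the plate with that yaw.

```bash
sed -i 's/^for nm,c in/if __name__=="__main__":\n  for nm,c in/; ' m.py; python3 - <<'E'
L=open("m.py").read().split('  for nm,c in');open("m.py","w").write(L[0].replace('if __name__=="__main__":\n',''))
E
python3 go.py 0.5334 0.244 0.190 22.7
```

```text
t 1.75 tcp [0.4982 0.2324 0.3001] [1.7998e+02 5.0000e-02 1.6950e+01] F [-0.8 -0.2  0.6]
turn [ 0.02  0.05 -5.75] shift now [ 3.71 -0.09 11.  ] shift after turn [ 3.69  0.29 11.01]
```

```bash
python3 -m crank '[[[0,0,-5.75],[0,0,0],-1],[[0,0,0],[1.85,0.15,3.5],-1],[[0,0,0],[1.85,0.15,3.5],-1],[[0,0,0],[0,0,4],-1],[[0,0,0],[0,0,0],-1],[[0,0,0],[0,0,0],-1]]'; python3 go.py 0.5334 0.244 0.121 22.7; python3 w.py w2; python3 - <<'E'
from m import *
c=pickle.load(open("w2.pkl","rb"));P=pts(c)
hsv=cv2.cvtColor(c["color"],cv2.COLOR_RGB2HSV);S=hsv[...,1].astype(int)
m=(abs(P[...,2]-.139)<.006)&(abs(P[...,0]-.54)<.1)&(S<120)
n,lab,st,ce=cv2.connectedComponentsWithStats(m.astype(np.uint8))
for i in range(1,n):
    if st[i,4]>100:print(st[i],rect(P[lab==i]),P[lab==i].mean(0).round(4))
E
```

```text
time_s: 2.35
tcp_pos: [0.5321, 0.2468, 0.1908]
eef_rot: [179.9, 0.1, 23.0]
contact_force: [0.3, -0.5, 0.8]
gripper_width: 0.0876
gripper_force: 0.0
t 2.35 tcp [0.5321 0.2468 0.1908] [1.7994e+02 8.0000e-02 2.3010e+01] F [ 0.3 -0.5  0.8]
turn [0.06 0.08 0.31] shift now [0.02 0.3  6.98] shift after turn [0.01 0.31 6.98]
[327 167  71   8 230] (array([572.9, 236.9]), array([ 4. , 41.3]), 18.7) [0.572  0.2396 0.1409]
[517 183  60  14 379] (array([605.9, 130.4]), array([ 5.1, 36.5]), 16.8) [0.6056 0.1317 0.1408]
[ 279  205   92   38 3377] (array([533.2, 243.9]), array([23. , 56.2]), 22.7) [0.5342 0.2447 0.1403]
```

```bash
python3 -m crank '[[[0,0,0.3],[0,0.3,1.5],-1],[[0,0,0],[0,0,2.7],-1],[[0,0,0],[0,0,2.8],-1],[[0,0,0],[0,0,0],-1]]'; python3 go.py 0.5335 0.244 0.121 22.7
```

```text
time_s: 2.8
tcp_pos: [0.5327, 0.2434, 0.1199]
eef_rot: [180.0, 0.1, 22.6]
contact_force: [-0.7, -0.3, -0.2]
gripper_width: 0.0876
gripper_force: 0.0
t 2.8 tcp [0.5327 0.2434 0.1199] [1.7998e+02 1.2000e-01 2.2650e+01] F [-0.7 -0.3 -0.2]
turn [ 0.02  0.12 -0.05] shift now [ 0.1  -0.02 -0.11] shift after turn [ 0.1  -0.02 -0.11]
```

```bash
python3 -m crank '[[[0,0,0],[0.1,0,0],1],[[0,0,0],[0,0,0],1],[[0,0,0],[0,0,0],1],[[0,0,0],[0,0,0],1],[[0,0,0],[0,0,0],1],[[0,0,0],[0,0,0],1],[[0,0,0],[0,0,0],1],[[0,0,0],[0,0,0],1]]' 40
```

```text
time_s: 3.6
tcp_pos: [0.5349, 0.2443, 0.1213]
eef_rot: [-180.0, -0.1, 22.7]
contact_force: [-0.5, 0.8, 6.5]
gripper_width: 0.0558
gripper_force: 40.0
```

```bash
python3 -m crank '[[[0,0,0],[0,0,-0.7],1],[[0,0,0],[0,0,-0.7],1],[[0,0,0],[0,0,-0.7],1],[[0,0,0],[0,0,0],1],[[0,0,0],[0,0,0],1]]'; python3 go.py 0.472 0.225 0.142 17.1; python3 - <<'E'
from m import *
from plant import r
import pickle
c=r.capture("scene");cv2.imwrite("pics/s2.png",cv2.resize(c["color"][100:250,180:340],(640,600),interpolation=cv2.INTER_CUBIC)[:,:,::-1])
E
```

```text
time_s: 4.1
tcp_pos: [0.5346, 0.2441, 0.1418]
eef_rot: [-180.0, -0.0, 22.6]
contact_force: [0.5, 0.2, -0.6]
gripper_width: 0.0554
gripper_force: 40.0
t 4.1 tcp [0.5346 0.2441 0.1418] [-1.7998e+02 -2.0000e-02  2.2640e+01] F [ 0.5  0.2 -0.6]
turn [-0.02 -0.02  5.54] shift now [-6.51 -0.65 -0.03] shift after turn [-6.54 -0.02 -0.02]
```

View pics/s2.png

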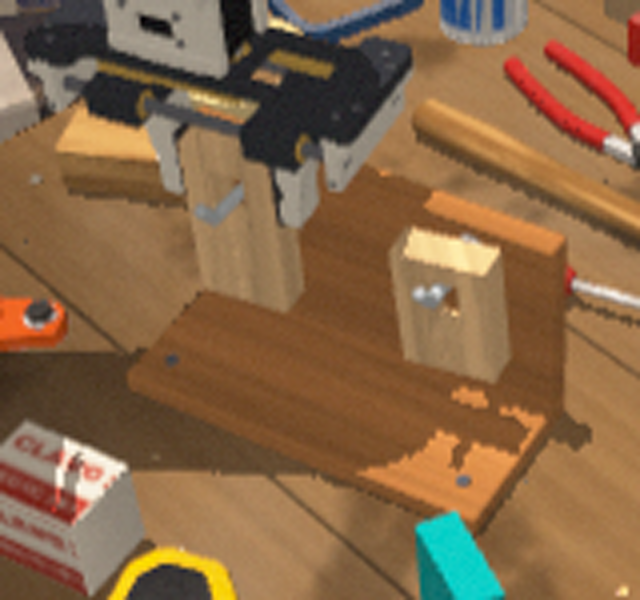

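The crop shows the plate (245,220) raised in the gripper, the hook still through its slot at (218,205), and the short plate untouched at (450,300). I draw it out along rack -x.

```bash
python3 -m crank '[[[0,0,0],[-1.4,-0.14,0],1],[[0,0,0],[-1.4,-0.14,0],1],[[0,0,0],[-1.4,-0.14,0],1],[[0,0,0],[-1.4,-0.14,0],1],[[0,0,0],[-1.4,-0.14,0],1],[[0,0,0],[0,0,0],1]]'; python3 go.py 0.445 -0.154 0.24 -19.3
```

```text
time_s: 4.75
tcp_pos: [0.4656, 0.2228, 0.1416]
eef_rot: [-180.0, 0.0, 22.7]
contact_force: [0.6, 0.1, -1.3]
gripper_width: 0.0563
gripper_force: 40.0
t 4.75 tcp [0.4656 0.2228 0.1416] [-1.800e+02  4.000e-02  2.266e+01] F [ 0.6  0.1 -1.3]
turn [1.000e-02 4.000e-02 4.196e+01] shift now [-16.42  33.97  -9.83] shift after turn [10.51 36.24 -9.84]
```

```bash
python3 -m crank '[[[0,0,0],[0,0,-3.3],1],[[0,0,0],[0,0,-3.3],1],[[0,0,0],[0,0,-3.3],1],[[0,0,8.4],[0,0,0],1],[[0,0,8.4],[0,0,0],1],[[0,0,8.4],[0,0,0],1],[[0,0,8.4],[0,0,0],1],[[0,0,8.4],[0,0,0],1]]'; python3 go.py 0.4512 -0.1561 0.24 -19.3
```

```text
time_s: 5.55
tcp_pos: [0.4675, 0.2237, 0.2407]
eef_rot: [-180.0, -0.0, -19.7]
contact_force: [-0.4, 0.3, -1.1]
gripper_width: 0.0559
gripper_force: 40.0
t 5.55 tcp [0.4675 0.2237 0.2407] [-1.7999e+02 -1.0000e-02 -1.9690e+01] F [-0.4  0.3 -1.1]
turn [-0.01 -0.01 -0.39] shift now [11.27 36.31  0.06] shift after turn [11.02 36.38  0.07]
```

```bash
python3 -m crank '[[[0,0,-0.4],[1.2,4.0,0],1],[[0,0,0],[1.4,4.6,0],1],[[0,0,0],[1.4,4.6,0],1],[[0,0,0],[1.4,4.6,0],1],[[0,0,0],[1.4,4.6,0],1],[[0,0,0],[1.4,4.6,0],1],[[0,0,0],[1.4,4.6,0],1],[[0,0,0],[1.4,4.6,0],1]]';python3 -m crank '[[[0,0,0],[0,0,0],1],[[0,0,0],[0,0,0],1],[[0,0,0],[0,0,0],1]]'; python3 go.py 0.4512 -0.1561 0.24 -19.3; python3 w.py w3; python3 - <<'E'
from m import *
from plant import r
c=pickle.load(open("w3.pkl","rb"));P=pts(c)
hsv=cv2.cvtColor(c["color"],cv2.COLOR_RGB2HSV);S,V=hsv[...,1].astype(int),hsv[...,2].astype(int)
X,Y,Z=P[...,0],P[...,1],P[...,2]
bl=(abs(Z-.12)<.008)&(V<70)&(abs(X-.49)<.06)&(abs(Y+.17)<.05);print(bl.sum());print("padtop",rect(P[bl]),P[bl].mean(0).round(4))
po=(Z>.09)&(Z<.135)&(V>120)&(S<60)&(abs(X-.53)<.06)&(abs(Y+.18)<.06);print("post",po.sum(),rect(P[po]) if po.sum()>10 else 0)
s=r.capture("scene");t=r.capture("top")
o=np.vstack([cv2.resize(s["color"][180:350,280:450],(400,400)),]);o2=cv2.resize(t["color"][120:280,310:470],(400,400))
o3=cv2.resize(c["color"],(800,500))[:200]
cv2.imwrite("pics/j1.png",np.vstack([np.hstack([o,o2]),o3])[:,:,::-1])
E
```

```text
time_s: 6.35
tcp_pos: [0.4533, -0.1565, 0.241]
eef_rot: [-180.0, -0.1, -18.9]
contact_force: [1.0, 0.3, -0.3]
gripper_width: 0.0557
gripper_force: 40.0
time_s: 6.65
tcp_pos: [0.4536, -0.1541, 0.2405]
eef_rot: [-180.0, -0.0, -18.9]
contact_force: [0.9, 0.1, -1.6]
gripper_width: 0.0555
gripper_force: 40.0
t 6.65 tcp [ 0.4536 -0.1541  0.2405] [-179.99   -0.    -18.95] F [ 0.9  0.1 -1.6]
turn [-0.01 -0.    0.35] shift now [-0.16  0.26  0.05] shift after turn [-0.16  0.26  0.05]
501
padtop (array([ 491.8, -170.1]), array([33.6,  9.3]), 70.5) [ 0.4921 -0.1704  0.1205]
post 2860 (array([ 521.9, -181. ]), array([39.7, 71.9]), 70.6)
```

View pics/j1.png

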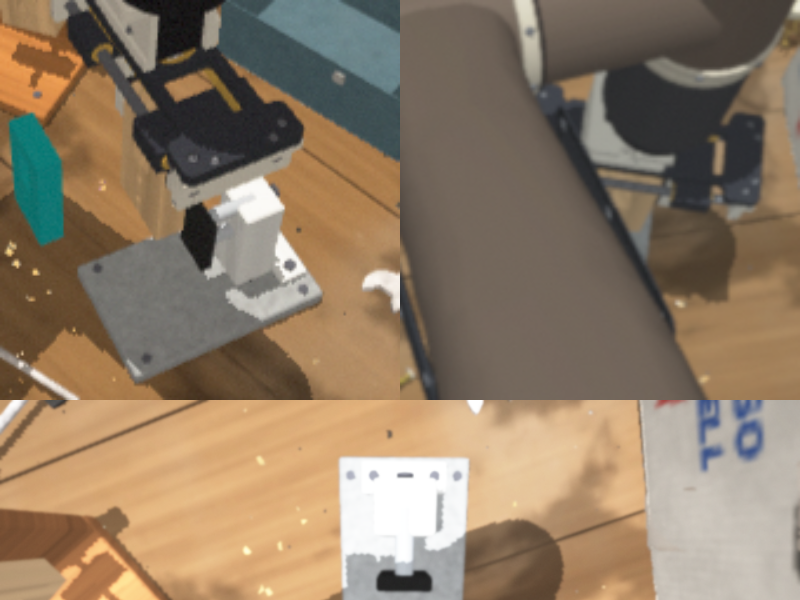

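The crops show the plate held upright in front of the black pad (scene crop (200,237)). The wrist strip shows the pad at (404,580), in line with the jig. The pad's lateral position is 1.8 mm along jig y, the yaw is -19.4°, and its face lies 513–515 mm along jig x. I shift 2.6 mm and go down to just above the base.

```bash
python3 -m crank '[[[0,0,0.45],[0,0.26,0],1],[[0,0,0],[0,0,3.2],1],[[0,0,0],[0,0,3.2],1],[[0,0,0],[0,0,3.2],1],[[0,0,0],[0,0,2.6],1],[[0,0,0],[0,0,0.4],1],[[0,0,0],[0,0,0],1],[[0,0,0],[0,0,0],1]]'; python3 go.py 0.4546 -0.1572 0.106 -19.4; python3 - <<'E'
from m import *
from plant import r
c=r.capture("scene");pickle.dump(c,open("s3.pkl","wb"))
cv2.imwrite("pics/j2.png",cv2.resize(c["color"][210:350,300:440],(600,600),interpolation=cv2.INTER_CUBIC)[:,:,::-1])
P=pts(c);hsv=cv2.cvtColor(c["color"],cv2.COLOR_RGB2HSV);H,S,V=[hsv[...,i].astype(int) for i in range(3)]
p=P[(S>60)&(S<150)&(H<30)&(abs(P[...,0]-.45)<.05)&(abs(P[...,1]+.15)<.05)&(P[...,2]>.01)&(P[...,2]<.09)]
print(len(p),np.percentile(p[:,2],[1,5,95]).round(4),rect(p))
E
```

```text
time_s: 7.6
tcp_pos: [0.4537, -0.1568, 0.1159]
eef_rot: [-180.0, -0.1, -19.4]
contact_force: [0.5, -0.2, -0.2]
gripper_width: 0.0561
gripper_force: 40.0
t 7.6 tcp [ 0.4537 -0.1568  0.1159] [-1.7998e+02 -1.1000e-01 -1.9360e+01] F [ 0.5 -0.2 -0.2]
turn [-0.02 -0.11  0.04] shift now [0.09 0.   0.99] shift after turn [0.1  0.   0.99]
316 [0.0247 0.0278 0.0822] (array([ 440.3, -153.1]), array([59. , 13.6]), 82.8)
```

View pics/j2.png

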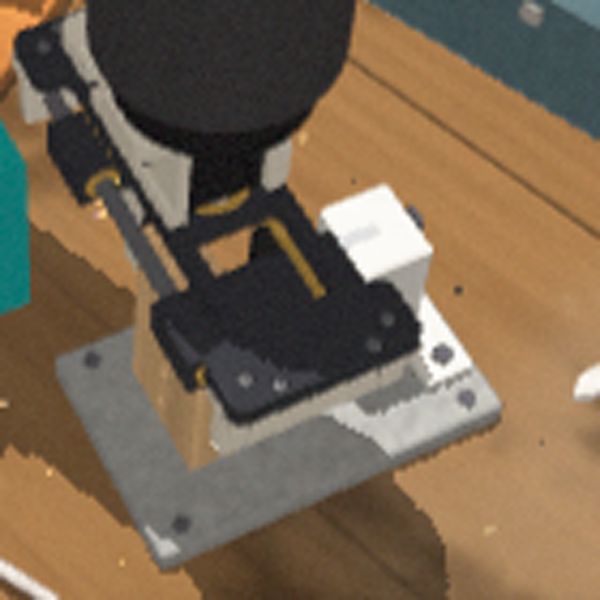

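The crop shows the plate (170,380) hanging just above the base, square to it, with its bottom at z ≈ 0.024. The post is clear of the gripper. I creep down to contact.

```bash
python3 -m crank '[[[0,0,0],[0,0,0.3],1],[[0,0,0],[0,0,0.2],1],[[0,0,0],[0,0,0.1],1],[[0,0,0],[0,0,0],1],[[0,0,0],[0,0,0],1]]';python3 -m crank '[[[0,0,0],[0,0,0.1],1],[[0,0,0],[0,0,0],1]]';python3 -m crank '[[[0,0,0],[0,0,0.1],1],[[0,0,0],[0,0,0],1]]'
```

```text
time_s: 8.15
tcp_pos: [0.4526, -0.1571, 0.1086]
eef_rot: [180.0, -0.0, -19.4]
contact_force: [-1.1, -1.1, -0.7]
gripper_width: 0.056
gripper_force: 40.0
time_s: 8.35
tcp_pos: [0.4525, -0.157, 0.1074]
eef_rot: [180.0, 0.0, -19.4]
contact_force: [0.4, -0.4, -1.2]
gripper_width: 0.0559
gripper_force: 40.0
time_s: 8.55
tcp_pos: [0.4526, -0.157, 0.1065]
eef_rot: [180.0, 0.0, -19.4]
contact_force: [-0.1, 0.2, -1.0]
gripper_width: 0.0557
gripper_force: 40.0
```

```bash
python3 -m crank '[[[0,0,0],[0,0,0.05],1],[[0,0,0],[0,0,0],1]]' | grep -E 'tcp|contact';python3 -m crank '[[[0,0,0],[0,0,0.05],1],[[0,0,0],[0,0,0],1]]'| grep -E 'tcp|contact'; python3 -m crank '[[[0,0,0],[0,0,0.05],1],[[0,0,0],[0,0,0],1]]'| grep -E 'tcp|contact'
```

```text
tcp_pos: [0.4527, -0.1571, 0.1064]
contact_force: [0.1, 1.2, 4.5]
tcp_pos: [0.4527, -0.1571, 0.1064]
contact_force: [-3.9, 1.7, 10.8]
tcp_pos: [0.4528, -0.1571, 0.1064]
contact_force: [-6.2, 3.1, 16.3]
```

```bash
python3 -m crank '[[[0,0,0],[0,0,-0.12],1],[[0,0,0],[0,0,0],1],[[0,0,0],[0.5,0,0],1],[[0,0,0],[0.5,0,0],1],[[0,0,0],[0.5,0,0],1],[[0,0,0],[0.4,0,0],1],[[0,0,0],[0,0,0],1],[[0,0,0],[0,0,0],1]]'| grep -E 'tcp|contact|rot';python3 -m crank '[[[0,0,0],[0.2,0,0],1],[[0,0,0],[0,0,0],1],[[0,0,0],[0,0,0],1]]'| grep -E 'tcp|contact'; python3 -m crank '[[[0,0,0],[0.2,0,0],1],[[0,0,0],[0,0,0],1],[[0,0,0],[0,0,0],1]]'| grep -E 'tcp|contact'; python3 -m crank '[[[0,0,0],[0.2,0,0],1],[[0,0,0],[0,0,0],1],[[0,0,0],[0,0,0],1]]'| grep -E 'tcp|contact'; python3 -m crank '[[[0,0,0],[0.2,0,0],1],[[0,0,0],[0,0,0],1],[[0,0,0],[0,0,0],1]]'| grep -E 'tcp|contact|rot'
```

```text
tcp_pos: [0.4706, -0.1636, 0.1065]
eef_rot: [180.0, 0.0, -19.4]
contact_force: [-2.0, -0.4, 5.3]
tcp_pos: [0.472, -0.1642, 0.1065]
contact_force: [-3.2, 1.2, 6.7]
tcp_pos: [0.4739, -0.1648, 0.1064]
contact_force: [-3.3, 1.5, 7.8]
tcp_pos: [0.4758, -0.1655, 0.1064]
contact_force: [-4.0, -0.0, 7.6]
tcp_pos: [0.4776, -0.1662, 0.1064]
eef_rot: [180.0, 0.1, -19.4]
contact_force: [-3.2, 0.4, 7.0]
```

```bash
python3 -m crank '[[[0,0,0],[0,-0.05,-0.04],1],[[0,0,0],[0.1,0,0],1],[[0,0,0],[0.1,0,0],1],[[0,0,0],[0,0,0],1],[[0,0,0],[0,0,0],1]]'| grep -E 'tcp|contact|rot';for i in 1; do python3 -m crank '[[[0,0,0],[0.2,0,0],1],[[0,0,0],[0,0,0],1],[[0,0,0],[0,0,0],1]]'| grep -E 'tcp|contact'; done; python3 -m crank '[[[0,0,0],[0.2,0,0],1],[[0,0,0],[0,0,0],1],[[0,0,0],[0,0,0],1]]'| grep -E 'tcp|contact'; python3 -m crank '[[[0,0,0],[0.2,0,0],1],[[0,0,0],[0,0,0],1],[[0,0,0],[0,0,0],1]]'| grep -E 'tcp|contact|rot'
```

```text
tcp_pos: [0.4797, -0.1661, 0.1065]
eef_rot: [180.0, 0.1, -19.4]
contact_force: [-3.8, 1.1, 2.5]
tcp_pos: [0.4815, -0.1668, 0.1065]
contact_force: [-4.3, 2.5, 3.0]
tcp_pos: [0.483, -0.1674, 0.1064]
contact_force: [-5.1, 3.2, 5.0]
tcp_pos: [0.4845, -0.1679, 0.1065]
eef_rot: [180.0, 0.1, -19.4]
contact_force: [-7.8, 4.3, 7.8]
```

```bash
python3 -m crank '[[[0,0,0],[0.15,0,-0.05],1],[[0,0,0],[0.15,0,0],1],[[0,0,0],[0,0,0],1],[[0,0,0],[0,0,0],1],[[0,0,0],[0,0,0],1]]'| grep -E 'tcp|contact|rot'; python3 w.py w4;python3 - <<'E'
from m import *
from plant import r
F=[]
c=pickle.load(open("w4.pkl","rb"));P=pts(c);hsv=cv2.cvtColor(c["color"],cv2.COLOR_RGB2HSV);V=hsv[...,2].astype(int)
q=pts(c,np.eye(4))
X,Y,Z=P[...,0],P[...,1],P[...,2];A=X*.944-Y*.3305;L=X*.3305+Y*.944
m=(V<70)&(abs(Z-.12)<.01)&(abs(L-.002)<.022)&(A>.50)&(A<.56);print(m.sum(),np.percentile(A[m],[2,50,98]).round(4) if m.any() else 0,np.percentile(L[m],[2,98]).round(4) if m.any() else 0)
o=c["color"].copy()
s=r.capture("scene")["color"][210:350,300:440]
cv2.imwrite("pics/j3.png",np.hstack([cv2.resize(o,(480,300)),cv2.resize(s,(300,300))])[:,:,::-1])
w1=pickle.load(open("w3.pkl","rb"));P=pts(w1);V=cv2.cvtColor(w1["color"],cv2.COLOR_RGB2HSV)[...,2];X,Y,Z=P[...,0],P[...,1],P[...,2];A=X*.944-Y*.3305;L=X*.3305+Y*.944
m=(V<70)&(abs(Z-.12)<.01)&(abs(L-.002)<.022)&(A>.50)&(A<.56);print("before",np.percentile(A[m],[2,50,98]).round(4))
E
```

```text
tcp_pos: [0.4867, -0.1687, 0.1065]
eef_rot: [180.0, 0.2, -19.4]
contact_force: [-9.2, 6.3, 5.9]
1625 [0.5297 0.5335 0.5347] [-0.0145  0.0184]
before [0.5166 0.5208 0.5251]
```

View pics/j3.png

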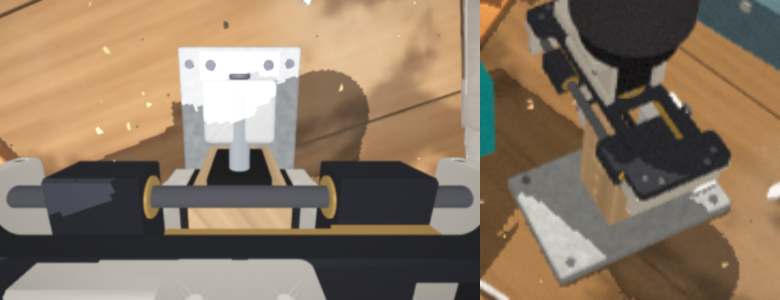

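The view shows the plate against the black pad, which is centred at about (240,165) in the left image, with a finger on each side of it. The pad's rear edge has moved 9.6 mm, and the force agrees at about 8 N. About 2.7 mm remains.

```bash
python3 -m crank '[[[0,0,0],[0.1,0,-0.03],1],[[0,0,0],[0.1,0,0],1],[[0,0,0],[0.1,0,0],1],[[0,0,0],[0,0,0],1],[[0,0,0],[0,0,0],1],[[0,0,0],[0,0,0],1]]'| grep -E 'tcp|contact|rot'; python3 w.py w5;python3 - <<'E'
from m import *
c=pickle.load(open("w5.pkl","rb"));P=pts(c);V=cv2.cvtColor(c["color"],cv2.COLOR_RGB2HSV)[...,2]
X,Y,Z=P[...,0],P[...,1],P[...,2];A=X*.944-Y*.3305;L=X*.3305+Y*.944
m=(V<70)&(abs(Z-.12)<.01)&(abs(L-.002)<.022)&(A>.50)&(A<.56);print(m.sum(),np.percentile(A[m],[2,50,98]).round(4),np.percentile(L[m],[2,98]).round(4))
E
```

```text
tcp_pos: [0.4888, -0.1695, 0.1065]
eef_rot: [180.0, 0.3, -19.5]
contact_force: [-9.4, 7.0, 5.5]
1622 [0.5319 0.5358 0.5369] [-0.0145  0.0185]
```

```bash
python3 -m crank '[[[0,0,0],[0.08,0,0],1],[[0,0,0],[0,0,0],1],[[0,0,0],[0,0,0],1],[[0,0,0],[0,0,0],1],[[0,0,0],[0,0,0],1],[[0,0,0],[0,0,0],1],[[0,0,0],[0,0,0],1],[[0,0,0],[0,0,0],1]]'| grep -E 'time|tcp|contact|rot'; python3 w.py w6;python3 - <<'E'
from m import *
from plant import r
c=pickle.load(open("w6.pkl","rb"));P=pts(c);hsv=cv2.cvtColor(c["color"],cv2.COLOR_RGB2HSV);V=hsv[...,2]
X,Y,Z=P[...,0],P[...,1],P[...,2];A=X*.944-Y*.3305;L=X*.3305+Y*.944
m=(V<70)&(abs(Z-.12)<.01)&(abs(L-.002)<.022)&(A>.50)&(A<.56);print(m.sum(),np.percentile(A[m],[2,50,98]).round(4),np.percentile(L[m],[2,98]).round(4))
c=r.capture("scene");P=pts(c);S=cv2.cvtColor(c["color"],cv2.COLOR_RGB2HSV)[...,1].astype(int)
p=P[(S>60)&(abs(P[...,0]-.475)<.05)&(abs(P[...,1]+.16)<.05)&(P[...,2]>.02)&(P[...,2]<.085)]
a=p[:,0]*.944-p[:,1]*.3305;l=p[:,0]*.3305+p[:,1]*.944;k=(abs(l-.002)<.02)
M=np.c_[l[k],p[k,2],np.ones(k.sum())];x=np.linalg.lstsq(M,a[k],rcond=None)[0];print("front face tilt deg: yaw",np.degrees(x[0]).round(2),"pitch",np.degrees(x[1]).round(2),k.sum(),"zmin",np.percentile(p[:,2],1).round(4))
E
```

```text
time_s: 14.6
tcp_pos: [0.4894, -0.1697, 0.1065]
eef_rot: [180.0, 0.3, -19.5]
contact_force: [-10.2, 8.1, 5.9]
1619 [0.5326 0.5364 0.5375] [-0.0145  0.0184]
front face tilt deg: yaw 0.26 pitch 1.32 218 zmin 0.0208
```

```bash
for i in 1; do python3 -m crank '[[[0,0,0],[0,-0.03,0],1],[[0,0,0],[0,0,0],1],[[0,0,0],[0,0,0],1],[[0,0,0],[0,0,0],1]]'; done; python3 -m crank '[[[0,0,0],[0,0,0],1],[[0,0,0],[0,0,0],1],[[0,0,0],[0,0,0],1],[[0,0,0],[0,0,0],1],[[0,0,0],[0,0,0],1],[[0,0,0],[0,0,0],1],[[0,0,0],[0,0,0],1],[[0,0,0],[0,0,0],1]]'; python3 -m crank '[[[0,0,0],[0,0,0],1],[[0,0,0],[0,0,0],1],[[0,0,0],[0,0,0],1],[[0,0,0],[0,0,0],1],[[0,0,0],[0,0,0],1],[[0,0,0],[0,0,0],1],[[0,0,0],[0,0,0],1],[[0,0,0],[0,0,0],1]]'; python3 -m crank '[[[0,0,0],[0,0,0],1],[[0,0,0],[0,0,0],1],[[0,0,0],[0,0,0],1],[[0,0,0],[0,0,0],1],[[0,0,0],[0,0,0],1],[[0,0,0],[0,0,0],1],[[0,0,0],[0,0,0],1],[[0,0,0],[0,0,0],1]]';python3 -m crank '[[[0,0,0],[0,0,0],1],[[0,0,0],[0,0,0],1],[[0,0,0],[0,0,0],1],[[0,0,0],[0,0,0],1],[[0,0,0],[0,0,0],1],[[0,0,0],[0,0,0],1],[[0,0,0],[0,0,0],1],[[0,0,0],[0,0,0],1]]';python3 w.py w7;python3 - <<'E'
from m import *
from plant import r
c=pickle.load(open("w7.pkl","rb"));P=pts(c);V=cv2.cvtColor(c["color"],cv2.COLOR_RGB2HSV)[...,2]
X,Y,Z=P[...,0],P[...,1],P[...,2];A=X*.944-Y*.3305;L=X*.3305+Y*.944
m=(V<70)&(abs(Z-.12)<.01)&(abs(L-.002)<.022)&(A>.50)&(A<.56);print(np.percentile(A[m],[2,50,98]).round(4),np.percentile(L[m],[2,98]).round(4))
s=r.capture("scene")["color"][100:350,180:440];cv2.imwrite("pics/fin.png",cv2.resize(s,(600,577))[:,:,::-1])
E
```

```text
time_s: 15.1
tcp_pos: [0.4894, -0.1696, 0.1065]
eef_rot: [180.0, 0.3, -19.5]
contact_force: [-10.2, 5.5, 6.5]
gripper_width: 0.0558
gripper_force: 40.0
time_s: 15.9
tcp_pos: [0.4894, -0.1697, 0.1065]
eef_rot: [180.0, 0.3, -19.5]
contact_force: [-9.4, 6.5, 6.9]
gripper_width: 0.056
gripper_force: 40.0
time_s: 16.7
tcp_pos: [0.4894, -0.1696, 0.1065]
eef_rot: [180.0, 0.3, -19.5]
contact_force: [-10.2, 5.7, 5.7]
gripper_width: 0.0558
gripper_force: 40.0
time_s: 17.5
tcp_pos: [0.4894, -0.1696, 0.1065]
eef_rot: [180.0, 0.3, -19.5]
contact_force: [-10.7, 5.7, 6.9]
gripper_width: 0.0557
gripper_force: 40.0
time_s: 18.3
tcp_pos: [0.4894, -0.1696, 0.1065]
eef_rot: [180.0, 0.3, -19.5]
contact_force: [-9.7, 6.0, 4.9]
gripper_width: 0.0556
gripper_force: 40.0
[0.5326 0.5364 0.5375] [-0.0145  0.0183]
```

View pics/fin.png

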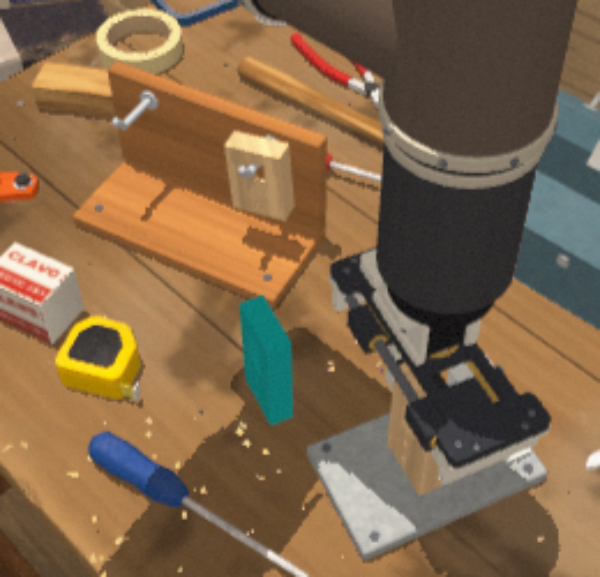

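The picture shows the long plate standing on the jig base (420,450), still gripped and pressing. The short plate hangs on its hook at (260,175), and the turquoise plate (267,360) is where it was. Pad travel is steady at about 12.4 mm and the push has been held for over 3 s, so I hand the job in.

```bash
python3 -c "
from plant import r
print(r.close_job())"
```

```text
the job is handed in; nothing more can be done
None
```

The long plate is off its hook and standing on the jig base, centred on the pad to within about 1 mm and pressed in about 12.4 mm (about 10 N); I held that for over 3 s and handed the job in at about 18 s, still gripping and pushing.

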